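# Put the baking eggs away in the egg drawer

### The job

Baking is over: unlock the egg cabinet with its brass wing knob, pull its drawer open and lay every egg from the table lengthwise in a dimple of its own. Then slide the drawer fully home and turn the wing knob all the way to its locked position. Leave the bowls, the loose biscuits and the spatula where they are, and let no egg fall off the table.

Things in the scene. Friction and masses are not known exactly. Their poses are not given: they have to be found in the camera images.
- cabinet: low wooden egg cabinet, fixed, 300 mm wide (its y), 225 mm deep (its x), 105 mm high. Origin: on the table under the middle of its front face; +x runs from the front face to the back, away from the robot. The front 85 mm is open above, between side walls 60 mm high; behind that a hood 105 mm high covers it (clear below it up to 92 mm)
- drawer (a joint): egg drawer of the cabinet, in m: 0 fully home (front flush with the cabinet's front face), to 0.14 pulled out along the cabinet's -x. Friction 1.5 N, no spring. Front: wooden block 256 mm wide, 44 mm deep, top 60 mm above the table; behind it a cream tray, top 40 mm above the table, with six oval dimples, and side walls 53 mm high. Locked, it gives 5 to 11 mm at most
- knob (a joint): wing knob, in rad: 0 unlocked (wing along the cabinet's x), 1.571 locked (wing along its y), a stop at each end; clockwise seen from above raises it. It swings a hidden tongue behind the frame edge right of the drawer; the tongue is clear of the frame below 0.7 rad and can swing in only with the drawer within 5 mm of home. Stays where it is left (friction 0.06 N m)
- knob_grip (a point): brass wing knob on the drawer's front block, at its right end seen from the robot; also the drawer's pull. This point: on its vertical axis, 86 mm above the table, where to pinch. The wing is 44 mm long along this frame's x, 12 mm thick along y, 64 to 98 mm above the table. The axis lies 22 mm behind the drawer's front face, 90 mm right (-y) of its middle
- dimple0 (a point): oval egg dimple 0 in the drawer's tray (front row, right seen from the robot): centre of its mouth, level with the tray's top; moves with the drawer. 50 mm long along the cabinet's x (frame x), 34 mm wide. A seated egg, lengthwise, has its centre 15 mm above this point; crosswise it stands 20 mm above and is not seated. Pitch 80 mm in y, 70 mm in x
- dimple1 (a point): oval egg dimple 1 in the drawer's tray (front row, middle seen from the robot): centre of its mouth, level with the tray's top; moves with the drawer. 50 mm long along the cabinet's x (frame x), 34 mm wide. A seated egg, lengthwise, has its centre 15 mm above this point; crosswise it stands 20 mm above and is not seated. Pitch 80 mm in y, 70 mm in x
- dimple2 (a point): oval egg dimple 2 in the drawer's tray (front row, left seen from the robot): centre of its mouth, level with the tray's top; moves with the drawer. 50 mm long along the cabinet's x (frame x), 34 mm wide. A seated egg, lengthwise, has its centre 15 mm above this point; crosswise it stands 20 mm above and is not seated. Pitch 80 mm in y, 70 mm in x
- dimple3 (a point): oval egg dimple 3 in the drawer's tray (back row, right seen from the robot): centre of its mouth, level with the tray's top; moves with the drawer. 50 mm long along the cabinet's x (frame x), 34 mm wide. A seated egg, lengthwise, has its centre 15 mm above this point; crosswise it stands 20 mm above and is not seated. Pitch 80 mm in y, 70 mm in x
- dimple4 (a point): oval egg dimple 4 in the drawer's tray (back row, middle seen from the robot): centre of its mouth, level with the tray's top; moves with the drawer. 50 mm long along the cabinet's x (frame x), 34 mm wide. A seated egg, lengthwise, has its centre 15 mm above this point; crosswise it stands 20 mm above and is not seated. Pitch 80 mm in y, 70 mm in x
- dimple5 (a point): oval egg dimple 5 in the drawer's tray (back row, left seen from the robot): centre of its mouth, level with the tray's top; moves with the drawer. 50 mm long along the cabinet's x (frame x), 34 mm wide. A seated egg, lengthwise, has its centre 15 mm above this point; crosswise it stands 20 mm above and is not seated. Pitch 80 mm in y, 70 mm in x
- egg0: hen's egg (rigid, about 65 g), 60 mm long along its own x and 45 mm thick, origin at its centre; lies on its side on the table and rolls up to 10 cm if knocked. May be absent
- egg1: hen's egg (rigid, about 65 g), 60 mm long along its own x and 45 mm thick, origin at its centre; lies on its side on the table and rolls up to 10 cm if knocked. May be absent
- egg2: hen's egg (rigid, about 65 g), 60 mm long along its own x and 45 mm thick, origin at its centre; lies on its side on the table and rolls up to 10 cm if knocked. May be absent
- egg3: hen's egg (rigid, about 65 g), 60 mm long along its own x and 45 mm thick, origin at its centre; lies on its side on the table and rolls up to 10 cm if knocked. May be absent
- egg4: hen's egg (rigid, about 65 g), 60 mm long along its own x and 45 mm thick, origin at its centre; lies on its side on the table and rolls up to 10 cm if knocked. May be absent
- biscuit0: star biscuit 70 mm across, 8 mm thick, lying among the eggs; origin at its underside; leave it alone
- biscuit1: star biscuit 70 mm across, 8 mm thick; origin at its underside; leave it alone
- bowl_yellow: yellow bowl of sprinkles, 110 mm across, 50 mm high; origin at its underside; leave it alone
- bowl_brown: terracotta bowl of sprinkles, 110 mm across, 50 mm high; origin at its underside; leave it alone
- bowl_lilac: lilac bowl of sprinkles, 110 mm across, 50 mm high; origin at its underside; leave it alone
- spatula: kitchen spatula with red handle, 280 mm long; origin at its underside; leave it alone
Mind the look-alikes: they are no part of the job. What is shaped like the egg4 but blue is not meant. Leave any purple look-alike of the egg2 alone.

How it is judged:
By the outcome, as a careful person would: the job done as asked, in the order asked, and still so for the second after the job is handed in, with the robot touching nothing.
Of egg0, egg1, egg2, egg3, egg4 only 3 to 5 are there at a start; the rules pass over those that are not, and their reading is None.
At some moment in a run one of egg0, egg1, egg2, egg3, egg4 may be knocked a few centimetres aside while the robot is not near it.
Once in a run the grip may slacken for a moment while it holds something.
It also fails if it takes over 208 s, if anything falls off the work surface, if the arm or the gripper's body presses on something with over 40 N, if the wrist force passes 120 N, or if a joint passes its speed limit or range.

### The arm

A 6-joint arm with a two-finger parallel gripper is mounted at the origin on the work surface. World frame = base frame: x ahead of the robot, y to its left, z up, the work surface at z = 0. Lengths are in mm, angles in rad, forces in N, time in s.
With the tool pointing down it reaches from about 350 to 875 mm from the base axis. Payload 4.2 kg.
Tool frame: the origin (TCP) lies midway between the tips of the shut fingers; the grasp point (between the pads) lies 19 mm behind it; z points along the fingers, y is the line along which they close (so a half turn about z gives the same grasp; the last joint's range is limited). The gripper opens to 85 mm and grips with 20 to 120 N. Pads are 22 mm wide; open, the fingers measure 114 mm over their backs; the gripper's body (76 mm by 85 mm) begins 54 mm behind the grasp point. The pads swing forward as they close: fully open they stand 13 mm farther back than shut.
Start: joints at [-0.843, 0.385, 0.008, 0, -1.194, -0.259], TCP at [282.396, -557.541, 231.312] pointing down, gripper open.
Joint ranges: [-3.14, 3.14], [-1.21, 2.06], [-1.07, 1.41], [-3.16, 2.05], [-2.99, -0.16], [-3.1, 3.1]. Speed limits (rad/s): [2.79, 2.79, 3.14, 3.14, 3.14, 3.14].

### API

Orientations are given as a unit quaternion [x, y, z, w].
In Python, from bench import * gives the robot as it stands.
- The arm moves only by the tool drive_tool, never from a script. Its argument "plan" is a list that holds one entry, the list of rows, each a list of 5 numbers: the closure, from -1 (fully open) to 1 (shut), then the shift along the world's x, y, z in mm, then the turn about the world's z in degrees. A call has 1 to 20 rows; each row shifts and turns the commanded pose from where the row before left it; what a row does not reach is not made up. A row lasts 1/12 s, in which the tool goes at most 41.7 mm and 7.16 degrees, less where a joint would pass 70% of its speed; a pose out of reach is approached as far as the arm can. A call is refused whole if a number of a shift passes 41.7 or a number of a turn 7.16, either way. A call with a gripper value outside its range is refused whole. The fingers move at their own pace and stop on an object; the grip force is fixed at half the most. Time passes only in rows, so rows that do not move let the fingers close. It gives the time, the measured TCP pose, the force, the opening and the grip force at its end, in the units of the state.
- read_state(): the state, without advancing time (a new reading comes with each control period).
- get_image(name): name is "scene" or "side" or "wrist"; returns (picture, depth): 480x640x3 uint8, red, green, blue; 480x640 float32, mm along the optical axis (not along the pixel's ray), 0 where there is no reading.
- camera_model(name): a dict with "fx", "fy", "cx", "cy" (pixels), "R" (3x3) and "t" (3): a world point X has camera coordinates R X + t; the wrist camera has in their place "mount" (4x4, takes a point from camera to tool coordinates, whose origin is the TCP and whose axes are the flange's). Camera axes: x right, y down, z forward; pixel columns grow to the right and rows downward; lengths in mm; the calibration is good to about 2 mm. A picture is of the moment at which its call begins: read the wrist's pose just before it. camera_model takes no time and is no camera call.
- job_done(): hands the job in; it is judged then, once.
The state is a dict: "clock": time; "joints": joint angles; "joint_vel": joint speeds; "joint_efforts": joint torques, N m; "position": TCP position; "ee_rot": TCP orientation; "contact_force": force on the tool from outside, world axes, zero at the start; "wrist_torque": the same for the moment, N m; "gripper_width": finger opening in mm; "grasp_force": force on a finger pad.
Only numpy, scipy, OpenCV 4.12 (cv2) and the standard library are available. Lean on these libraries where they do the work, as an engineer would, in place of code of your own. Each camera call takes 0.05 s, during which the arm holds its last target. There are 200 camera calls.

## Working session

There is one attempt and no reset: what is moved stays moved. The work goes in short steps, Python scripts to look and compute and a tool call to move; the robot and the scene stay as the last step left them, time stands still between calls to the robot, and variables do not carry over. Pictures are saved under pics/ and viewed, at most 14 in all, crops included, and the job is handed in when it is done.

Besides the shell and the picture viewer there is one more tool, called after "Request:" by a JSON object that holds its "method" and its "body". drive_tool: Moves the arm, as the interface text tells. Its arguments: {"type":"object","properties":{"plan":{"type":"array"}},"required":["plan"]}

```bash
ls; mkdir -p pics; cat > h.py <<'E'
from bench import *
import numpy as np, cv2
from scipy.spatial.transform import Rotation as Ro
def save(img,n): cv2.imwrite('pics/'+n,cv2.cvtColor(img,cv2.COLOR_RGB2BGR))
def cloud(name):
    s=read_state(); im,d=get_image(name); m=camera_model(name)
    v,u=np.mgrid[0:480,0:640]
    P=np.stack([(u-m['cx'])/m['fx']*d,(v-m['cy'])/m['fy']*d,d],-1).astype(float)
    if name=='wrist':
        M=np.array(m['mount']); P=P@M[:3,:3].T+M[:3,3]
        P=P@Ro.from_quat(s['ee_rot']).as_matrix().T+np.array(s['position'])
    else: P=(P-np.array(m['t']))@np.array(m['R'])
    P[d==0]=np.nan
    return im,P
E
python3 - <<'E'
from h import *
for n in('scene','side'):
    im,P=cloud(n); save(im,n+'0.png'); np.save(n+'.npy',P); 
    print(n,np.round(camera_model(n)['R'],2),camera_model(n)['t'])
print(read_state())
E
```

```text
pics
scene [[ 0.56  0.83 -0.01]
 [ 0.51 -0.36 -0.78]
 [-0.65  0.43 -0.62]] [-337.8459031  -191.9535288  1499.00962709]
side [[-0.92 -0.4  -0.02]
 [-0.18  0.46 -0.87]
 [ 0.36 -0.79 -0.49]] [ 532.35687537  168.68660557 1053.91507926]
{'clock': 0.1, 'joints': array([-8.43407903e-01,  3.85472640e-01,  6.78138107e-03, -4.52400756e-04,
       -1.19402454e+00, -2.58599633e-01]), 'joint_vel': array([ 0.00069294, -0.00217328,  0.00135439,  0.00267254,  0.00118126,
        0.00151562]), 'joint_efforts': array([-4.45682981e-04, -3.93320310e+01,  1.88928598e+01,  4.19796020e+00,
       -2.63231443e-03,  3.77063884e-06]), 'position': array([ 282.16160093, -557.09608364,  230.34003482]), 'ee_rot': array([-2.32172726e-01,  9.72674077e-01,  9.44955005e-04, -2.68992157e-04]), 'contact_force': array([-0.62366701, -0.41115921,  0.09598238]), 'wrist_torque': array([-0.01448807,  0.04589834, -0.02179296]), 'grasp_force': 0.0, 'gripper_width': 85.22746267734018}
```

View pics/scene0.png

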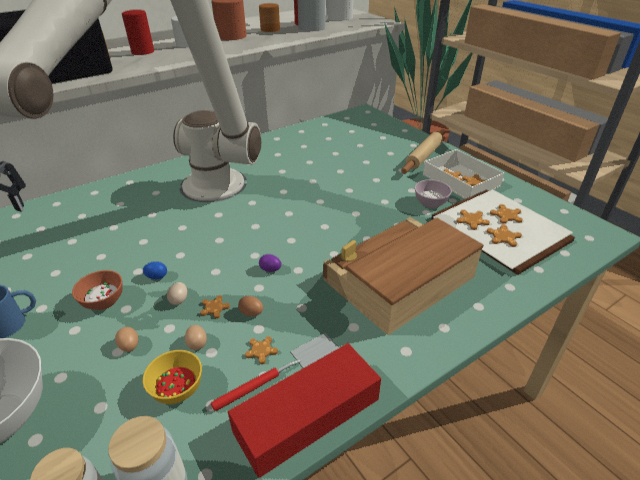

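View pics/side0.png

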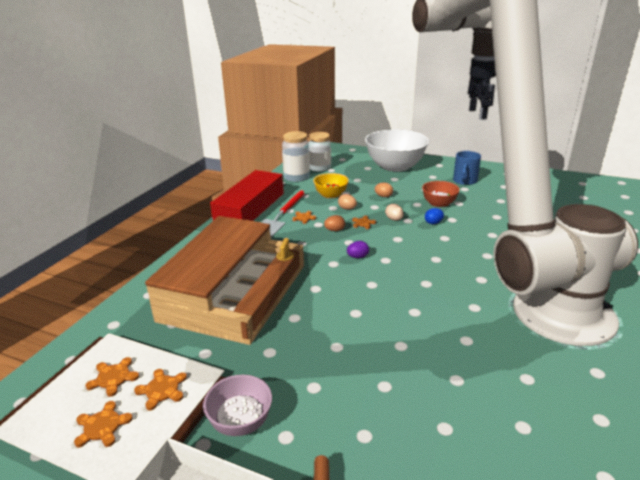

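The scene shows four real eggs: white (177,293), tan (127,339), tan (196,337) and brown (250,306). Look-alikes to avoid are the blue egg (155,270) and the purple egg (270,262). The biscuits at (213,307) and (262,349) and the bowls stay put. The brass knob is at (349,250).

```bash
cat >> h.py <<'E'
from scipy.optimize import least_squares
def fit_egg(P,seed,zc=22.5,r=40,zmin=10):
    """ellipsoid fit of cloud points near seed xy -> x,y,yaw(deg),rms"""
    Q=P.reshape(-1,3); Q=Q[np.isfinite(Q).all(1)]
    c=np.array(seed,float)[:2]
    for _ in range(3):
        K=Q[(np.hypot(*(Q[:,:2]-c).T)<r)&(Q[:,2]>zmin)&(Q[:,2]<zc+30)]
        best=None
        for y0 in np.arange(0,180,30):
            def f(p):
                a=p[2]; d=K-[p[0],p[1],zc+p[3]]
                u=d[:,0]*np.cos(a)+d[:,1]*np.sin(a); w=-d[:,0]*np.sin(a)+d[:,1]*np.cos(a)
                n=np.sqrt((u/30)**2+(w/22.5)**2+(d[:,2]/22.5)**2); return (n-1)*25
            s=least_squares(f,[*c,np.radians(y0),0],loss='soft_l1',f_scale=2)
            if best is None or s.cost<best.cost: best=s
        c=best.x[:2]
    return np.round([*best.x[:2],np.degrees(best.x[2])%180,best.x[3],np.sqrt(np.mean(best.fun**2)),len(K)],1)
E
python3 - <<'E'
from h import *
S=np.load('scene.npy');D=np.load('side.npy')
px={'white':(177,293),'tanL':(127,339),'tanR':(196,337),'brown':(250,306),'blue':(155,270),'purple':(270,262)}
ps={'white':(395,212),'tanL':(384,189),'tanR':(347,201),'brown':(335,223),'blue':(434,215),'purple':(358,249)}
A=np.concatenate([S.reshape(-1,3),D.reshape(-1,3)])
for k,(u,v) in px.items():
    s=S[v,u]; print(k,s.round(),D[ps[k][1],ps[k][0]].round(),fit_egg(S,s),fit_egg(D,s),fit_egg(A,s))
for n,p in dict(knob=(349,248),bis=(213,307),bis2=(262,349),ybowl=(172,380),bbowl=(99,290),sp=(317,350)).items(): print(n,S[p[1],p[0]].round())
print('sideknob',D[243,285],D[250,285])
# cabinet hood: points z 95..112
for nm,P in(('s',S),('d',D)):
    Q=P.reshape(-1,3);Q=Q[(abs(Q[:,2]-105)<5)&(Q[:,0]>300)&(Q[:,0]<900)]
    c=np.median(Q,0); Q=Q[np.hypot(*(Q-c)[:,:2].T)<220]
    print(nm,len(Q),cv2.minAreaRect(Q[:,:2].astype(np.float32)),cv2.boxPoints(cv2.minAreaRect(Q[:,:2].astype(np.float32))).round())
im,_=get_image('scene');im2,_=get_image('side')
a=cv2.resize(im[225:385,70:400],None,fx=2.4,fy=2.4,interpolation=2);save(a,'cropA.png')
b=cv2.resize(im2[170:350,140:460],None,fx=2.5,fy=2.5,interpolation=2);save(b,'cropB.png')
E
```

```text
white [ 465. -291.   40.] [ 441. -270.   30.] [ 4.449e+02 -2.876e+02  1.449e+02  2.000e-01  1.500e+00  3.580e+02] [ 446.7 -288.7  140.4   -1.1    2.1  223. ] [ 4.457e+02 -2.881e+02  1.426e+02 -3.000e-01  1.900e+00  5.810e+02]
tanL [ 533. -425.   37.] [ 512. -405.   33.] [ 5.161e+02 -4.253e+02  1.766e+02 -1.000e-01  1.300e+00  4.560e+02] [ 5.194e+02 -4.264e+02  1.611e+02 -2.000e-01  2.700e+00  2.010e+02] [ 5.165e+02 -4.256e+02  1.777e+02 -2.000e-01  1.900e+00  6.570e+02]
tanR [ 614. -306.   42.] [ 588. -281.   34.] [ 5.944e+02 -3.032e+02  1.662e+02  4.000e-01  1.300e+00  4.360e+02] [ 5.958e+02 -3.041e+02  1.612e+02 -2.000e-01  2.300e+00  2.090e+02] [ 5.946e+02 -3.036e+02  1.679e+02  2.000e-01  1.700e+00  6.450e+02]
brown [ 595. -171.   37.] [ 574. -147.   31.] [ 5.796e+02 -1.652e+02  3.330e+01  1.000e-01  1.500e+00  3.980e+02] [ 580.3 -166.1   35.9   -0.7    2.3  263. ] [ 5.800e+02 -1.656e+02  3.540e+01 -3.000e-01  1.900e+00  6.610e+02]
blue [ 354. -306.   36.] [ 334. -283.   34.] [ 3.349e+02 -3.042e+02  4.450e+01  2.000e-01  1.700e+00  3.450e+02] [ 336.5 -305.7   60.8   -0.7    2.1  242. ] [ 3.358e+02 -3.044e+02  5.070e+01 -4.000e-01  2.000e+00  5.870e+02]
purple [492. -61.  39.] [471. -39.  32.] [ 4.744e+02 -5.530e+01  3.540e+01  1.000e-01  1.700e+00  3.160e+02] [475.8 -55.7  34.4  -0.9   1.9 311. ] [ 4.75e+02 -5.57e+01  3.77e+01 -5.00e-01  1.90e+00  6.27e+02]
knob [611.  91.  92.]
bis [ 523. -233.    8.]
bis2 [ 695. -198.   10.]
ybowl [ 670. -382.   22.]
bbowl [ 329. -437.   21.]
sp [ 759. -103.    5.]
sideknob [599.43758656 100.91665451  98.06145134] [594.58506584 112.01803811  86.75912473]
s 5644 ((700.2587890625, 192.08290100097656), (209.0729217529297, 308.9786682128906), 3.4152560234069824) [[587. 340.]
 [605.  32.]
 [814.  44.]
 [795. 353.]]
d 4854 ((730.2359619140625, 195.44158935546875), (147.48849487304688, 306.878173828125), 3.804236888885498) [[646. 344.]
 [667.  37.]
 [814.  47.]
 [794. 353.]]
```

View pics/cropA.png

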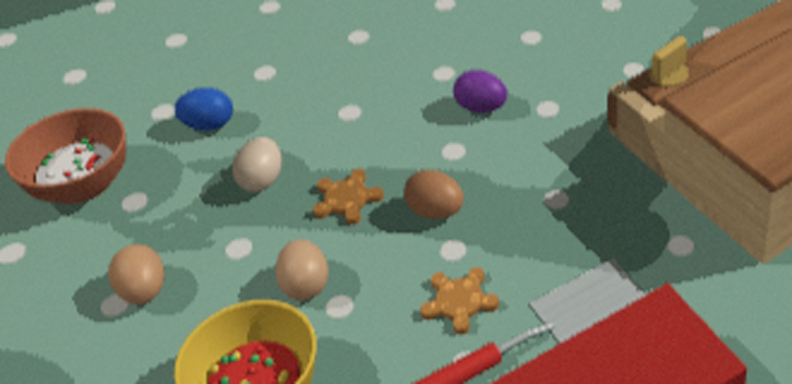

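View pics/cropB.png

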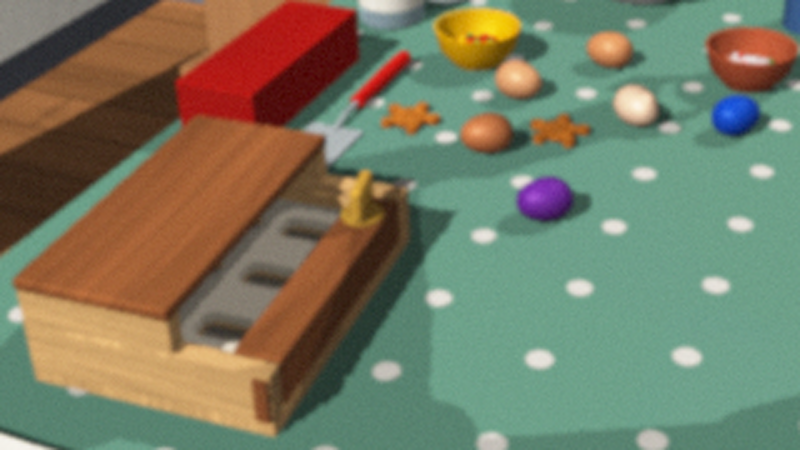

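The close crop confirms the choice. Four eggs are present, the purple and blue ones are left alone, and the knob wing looks like it lies along the cabinet's y (locked). Next I move over the knob.

Request:
{"method": "drive_tool", "body": {"plan": [[[-1,18,36,0,3.7],[-1,18,36,0,3.7],[-1,18,36,0,3.7],[-1,18,36,0,3.7],[-1,18,36,0,3.7],[-1,18,36,0,3.7],[-1,18,36,0,3.7],[-1,18,36,0,3.7],[-1,18,36,0,3.7],[-1,18,36,0,3.7],[-1,18,36,0,3.7],[-1,18,36,0,3.7],[-1,18,36,0,3.7],[-1,18,36,0,3.7],[-1,18,36,0,3.7],[-1,18,36,0,3.7],[-1,18,36,0,3.7],[-1,14,36,0,3.7],[-1,0,0,0,0],[-1,0,0,0,0]]]}}

```text
clock: 1.87
position: [602.6, 92.5, 230.2]
ee_rot: [0.729, -0.684, -0.0, 0.001]
contact_force: [-0.1, -0.5, -0.5]
gripper_width: 85.4
grasp_force: 0.0
```

```bash
cat >> h.py <<'E'
def yaw():
    y=Ro.from_quat(read_state()['ee_rot']).as_matrix()[:,1]; return np.degrees(np.arctan2(y[1],y[0]))
def st():
    s=read_state(); print('t%.1f'%s['clock'],'pos',s['position'].round(1),'yaw %.1f'%yaw(),'w %.1f g %.1f'%(s['gripper_width'],s['grasp_force']),'F',s['contact_force'].round(1),'j',np.degrees(s['joints']).round())
E
python3 - <<'E'
from h import *
st(); im,P=cloud('wrist'); np.save('w1.npy',P); save(im,'w1.png')
Q=P.reshape(-1,3)
K=Q[(Q[:,2]>88)&(Q[:,2]<102)&(np.hypot(Q[:,0]-603,Q[:,1]-97)<40)]
print(len(K),cv2.minAreaRect(K[:,:2].astype(np.float32)),K.mean(0))
for nm in('scene','side'):
    A=np.load(nm+'.npy').reshape(-1,3);A=A[(A[:,2]>88)&(A[:,2]<102)&(np.hypot(A[:,0]-603,A[:,1]-97)<32)];print(nm,len(A),cv2.minAreaRect(A[:,:2].astype(np.float32)),A.mean(0))
E
```

```text
t1.9 pos [602.6  92.5 230.2] yaw -176.4 w 85.4 g 0.0 F [-0.1 -0.5 -0.5] j [ 24.  21.  -2.  -0. -68. -20.]
899 ((604.4296875, 96.80718994140625), (12.059968948364258, 44.13246536254883), 11.806511878967285) [604.56489333  94.90822809  98.40030959]
scene 93 ((605.1121215820312, 94.85011291503906), (12.953585624694824, 45.08777618408203), 12.93612003326416) [607.29241176  92.81230864  96.32655076]
side 72 ((602.0709228515625, 98.60157775878906), (11.54995346069336, 44.24020004272461), 10.40847396850586) [600.55555058 101.78646246  95.65140105]
```

View pics/w1.png

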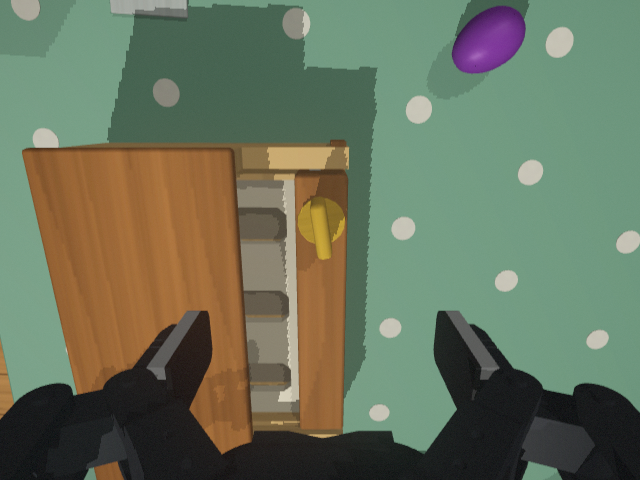

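The wrist view shows the wing at (321,228), about 82° (nearly fully locked), its axis near (604.4, 96.8). The hood edge at column 240 is clear. I descend with the fingers half closed and pinch.

Request:
{"method": "drive_tool", "body": {"plan": [[[0,2,4.3,0,4.1],[0,0,0,-30,4.1],[0,0,0,-30,0],[0,0,0,-30,0],[0,0,0,-30,0],[0,0,0,-25,0],[0,0,0,-18,0],[0,0,0,0,0],[1,0,0,0,0],[1,0,0,0,0],[1,0,0,0,0],[1,0,0,0,0],[1,0,0,0,0]]]}}

```text
clock: 3.0
position: [604.1, 94.2, 70.4]
ee_rot: [0.775, -0.632, 0.0, 0.0]
contact_force: [-4.2, -1.0, 7.2]
gripper_width: 10.8
grasp_force: 60.3
```

Request:
{"method": "drive_tool", "body": {"plan": [[[1,0.5,2,0,0],[1,0,0,0,6],[1,0,0,0,6],[1,0,0,0,6],[1,0,0,0,6],[1,0,0,0,6],[1,0,0,0,6],[1,0,0,0,6],[1,0,0,0,6],[1,0,0,0,6],[1,0,0,0,6],[1,0,0,0,6],[1,0,0,0,6],[1,0,0,0,6],[1,0,0,0,3],[1,0,0,0,0],[1,0,0,0,0]]]}}

```text
clock: 4.42
position: [605.5, 96.2, 70.4]
ee_rot: [1.0, 0.023, 0.001, 0.0]
contact_force: [-2.5, -2.7, 6.0]
gripper_width: 11.0
grasp_force: 60.3
```

```bash
python3 -c "
from h import *
st(); print(read_state()['wrist_torque'])"
```

```text
t4.4 pos [605.5  96.2  70.4] yaw -87.4 w 11.0 g 60.3 F [-2.5 -2.7  6. ] j [ 24.  30. -13.   0. -48.  68.]
[-0.90909766  0.69459594  0.06994918]
```

Request:
{"method": "drive_tool", "body": {"plan": [[[1,0,0,0,1],[1,-5,-0.4,0,0],[1,-12,-0.8,0,0],[1,-12,-0.8,0,0],[1,-12,-0.8,0,0],[1,-12,-0.8,0,0],[1,-12,-0.8,0,0],[1,-12,-0.8,0,0],[1,-12,-0.8,0,0],[1,-12,-0.8,0,0],[1,-12,-0.8,0,0],[1,-12,-0.8,0,0],[1,-12,-0.8,0,0],[1,-2,0,0,0],[1,0,0,0,0],[1,0,0,0,0]]]}}

```text
clock: 5.75
position: [466.7, 87.6, 70.3]
ee_rot: [0.999, 0.032, 0.002, -0.0]
contact_force: [-2.2, -3.8, 8.6]
gripper_width: 10.9
grasp_force: 60.9
```

Request:
{"method": "drive_tool", "body": {"plan": [[[-1,0,0,0,0],[-1,0,0,0,0],[-1,0,0,0,0],[-1,0,0,30,0],[-1,0,0,40,0],[-1,0,12,40,0],[-1,0,25,30,0],[-1,0,25,25,0],[-1,0,25,20,0],[-1,0,0,0,0],[-1,0,0,0,0]]]}}

```text
clock: 6.67
position: [466.1, 176.0, 254.0]
ee_rot: [0.999, 0.033, 0.001, -0.001]
contact_force: [-0.2, 0.3, -0.6]
gripper_width: 85.4
grasp_force: 0.0
```

```bash
python3 - <<'E'
from h import *
st(); print(np.round(camera_model('wrist')['mount'],2)); im,P=cloud('wrist'); np.save('w2.npy',P); save(im,'w2.png')
E
```

```text
t6.7 pos [466.1 176.  254. ] yaw -86.2 w 85.4 g 0.0 F [-0.2  0.3 -0.6] j [ 39.   9. -15.  -0. -66.  54.]
[[  -0.     -0.95   -0.3    77.56]
 [   1.     -0.     -0.     -0.4 ]
 [   0.     -0.3     0.95 -144.04]
 [   0.      0.      0.      1.  ]]
```

View pics/w2.png

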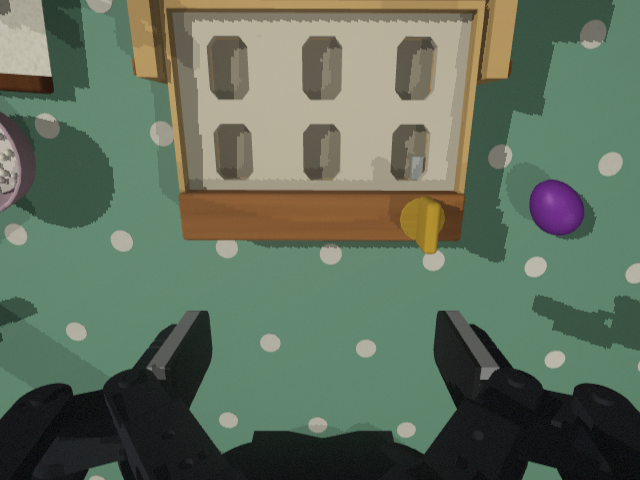

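The drawer is open and all six dimples show: back row (228,68), (322,68), (416,68); front row (233,152), (322,152), (411,152). There is a grey patch in dimple0 at (415,165), which I check along with the wall positions.

```bash
python3 - <<'E'
from h import *
P=np.load('w2.npy'); m=camera_model('wrist')
s=read_state(); M=np.array(m['mount']); R=Ro.from_quat(s['ee_rot']).as_matrix()
o=R@M[:3,3]+s['position']; 
def hit(u,v,z):
    d=R@M[:3,:3]@np.array([(u-m['cx'])/m['fx'],(v-m['cy'])/m['fy'],1]); return (o+d*(z-o[2])/d[2]).round(1)
for n,(l,t,r,b) in {5:(207,36,249,101),4:(303,36,342,101),3:(396,36,437,101),2:(213,123,253,180),1:(303,123,341,180),0:(391,123,430,180)}.items():
    print(n,hit((l+r)/2,(t+b)/2,40))
print('patch',[P[y,415].round() for y in(140,155,165,175)],'d1',[P[y,322].round() for y in(140,155,165,175)])
print('row152 walls z', [(u,P[140,u].round().tolist()) for u in (172,178,183,188,194,455,459,463,467,471)])
Q=P.reshape(-1,3)
K=Q[(Q[:,2]>90)&(Q[:,2]<104)&(Q[:,0]<520)];print('wing',cv2.minAreaRect(K[:,:2].astype(np.float32)))
F=Q[(abs(Q[:,2]-60)<3)&(Q[:,0]<530)&(Q[:,1]>70)&(Q[:,1]<320)];print('block',cv2.minAreaRect(F[:,:2].astype(np.float32)))
im=cv2.imread('pics/w2.png');c=cv2.resize(im[100:260,340:500],None,fx=3.7,fy=3.7,interpolation=2);cv2.imwrite('pics/w2c.png',c)
E
```

```text
5 [579.3 263.5  40. ]
4 [584.4 183.2  40. ]
3 [589.4 103.3  40. ]
2 [510.3 259.7  40. ]
1 [515.4 179.3  40. ]
0 [520.5  99.3  40. ]
patch [array([532.,  95.,  27.]), array([nan, nan, nan]), array([509.,  93.,  32.]), array([500.,  92.,  32.])] d1 [array([526., 182.,  27.]), array([512., 181.,  27.]), array([503., 180.,  26.]), array([494., 180.,  27.])]
row152 walls z [(172, [515.0, 331.0, 2.0]), (178, [519.0, 306.0, 54.0]), (183, [519.0, 305.0, 45.0]), (188, [519.0, 302.0, 42.0]), (194, [519.0, 296.0, 41.0]), (455, [535.0, 63.0, 41.0]), (459, [535.0, 59.0, 41.0]), (463, [535.0, 60.0, 54.0]), (467, [536.0, 57.0, 55.0]), (471, [535.0, 33.0, 1.0])]
wing ((465.52569580078125, 88.32032775878906), (44.125431060791016, 12.595678329467773), 3.811593532562256)
block ((459.85577392578125, 187.2349395751953), (44.05596923828125, 237.56431579589844), 3.83836030960083)
```

View pics/w2c.png

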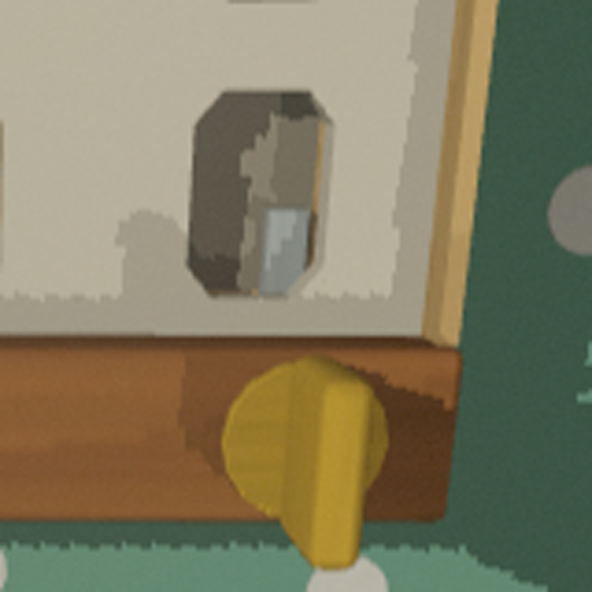

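Dimple0 has some metal part showing in it, and I don't need it, so I'll use dimples 3, 4, 5 and 1. The wing angle (3.8°) and drawer yaw are confirmed. Now to the white egg.

Request:
{"method": "drive_tool", "body": {"plan": [[[-1,-1.7,-38.7,-3,-3.4],[-1,-1.7,-38.7,-3,-3.4],[-1,-1.7,-38.7,-3,-3.4],[-1,-1.7,-38.7,-3,-3.4],[-1,-1.7,-38.7,-3,-3.4],[-1,-1.7,-38.7,-3,-3.4],[-1,-1.7,-38.7,-3,-3.4],[-1,-1.7,-38.7,-3,-3.4],[-1,-1.7,-38.7,-3,-3.4],[-1,-1.7,-38.7,-3,-3.4],[-1,-1.7,-38.7,-3,-3.4],[-1,-1.7,-38.7,-3,-3.4],[-1,0,0,0,0],[-1,0,0,0,0]]]}}

```text
clock: 7.88
position: [443.3, -291.9, 214.8]
ee_rot: [0.947, -0.321, -0.002, -0.0]
contact_force: [-0.2, 1.3, -1.0]
gripper_width: 85.3
grasp_force: 0.0
```

```bash
cat > egg.py <<'E'
import sys; from h import *
seed=[float(a) for a in sys.argv[1:3]]
st(); im,P=cloud('wrist'); e=fit_egg(P,seed); print('egg',e.tolist())
p=read_state()['position']; t=(e[2]+90-yaw()+90)%180-90
print('shift',(e[:2]-p[:2]).round(1),'turn %.1f'%t, 'down to 5: %.1f'%(5-p[2]))
if len(sys.argv)>3: save(im,sys.argv[3])
E
python3 egg.py 446 -288 w3.png
```

```text
t7.9 pos [ 443.3 -291.9  214.8] yaw -127.5 w 85.3 g 0.0 F [-0.2  1.3 -1. ] j [-16.  14. -14.  -0. -62.  68.]
egg [446.6, -286.8, 140.3, 0.0, 0.7, 2575.0]
shift [2.8 3.9] turn -2.4 down to 5: -210.4
```

View pics/w3.png

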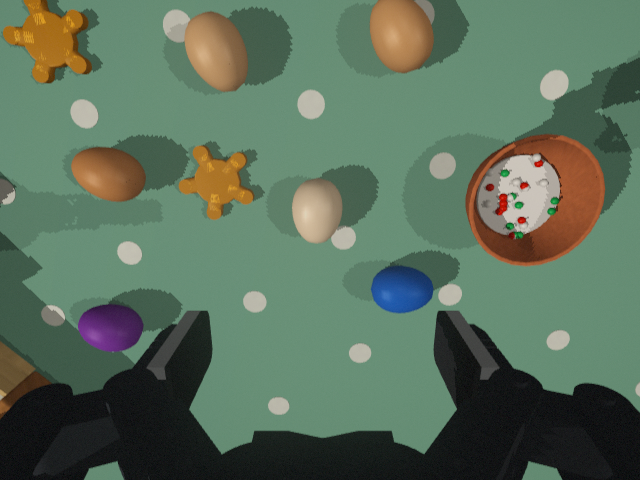

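View: white egg (317,211), biscuit (217,181) on its left, blue egg (402,289) right-below and left alone. Clear to grasp with the fingers partly open.

Request:
{"method": "drive_tool", "body": {"plan": [[[-0.55,2.8,3.9,0,-2.4],[-0.55,0,0,-35,0],[-0.55,0,0,-35,0],[-0.55,0,0,-35,0],[-0.55,0,0,-35,0],[-0.55,0,0,-35,0],[-0.55,0,0,-22,0],[-0.55,0,0,-12,0],[-0.55,0,0,0,0],[1,0,0,0,0],[1,0,0,0,0],[1,0,0,0,0],[1,0,0,0,0],[1,0,0,0,0]]]}}

```text
clock: 9.1
position: [449.3, -286.0, 9.6]
ee_rot: [0.941, -0.338, 0.001, -0.0]
contact_force: [-0.3, 2.5, 4.7]
gripper_width: 41.2
grasp_force: 61.2
```

Width 41 rather than 45 suggests gripping above the equator. I open, lower and re-close.

Request:
{"method": "drive_tool", "body": {"plan": [[[-0.4,0,0,0,0],[-0.4,0,0,0,0],[-0.4,-2,0,-7,0],[-0.4,0,0,0,0],[1,0,0,0,0],[1,0,0,0,0],[1,0,0,0,0],[1,0,0,0,0]]]}}

```text
clock: 9.77
position: [446.2, -285.9, 1.1]
ee_rot: [0.941, -0.338, -0.0, -0.0]
contact_force: [-0.5, -0.5, -0.3]
gripper_width: 41.4
grasp_force: 60.6
```

Request:
{"method": "drive_tool", "body": {"plan": [[[1,0,0,15,0],[1,0,0,35,0],[1,0,0,40,0],[1,0,0,40,0],[1,8.9,36.7,0,2.9],[1,8.9,36.7,0,2.9],[1,8.9,36.7,0,2.9],[1,8.9,36.7,0,2.9],[1,8.9,36.7,0,2.9],[1,8.9,36.7,0,2.9],[1,8.9,36.7,0,2.9],[1,8.9,36.7,0,2.9],[1,8.9,36.7,0,2.9],[1,8.9,36.7,0,2.9],[1,8.9,36.7,0,2.9],[1,8.9,36.7,0,2.9],[1,8.9,36.7,0,2.9],[1,8.9,36.7,0,2.9],[1,8.9,36.7,0,2.9]]]}}

```text
clock: 11.35
position: [579.6, 266.3, 130.9]
ee_rot: [0.999, 0.036, -0.0, 0.0]
contact_force: [1.2, -0.9, -0.7]
gripper_width: 41.4
grasp_force: 60.8
```

Request:
{"method": "drive_tool", "body": {"plan": [[[1,0,0,0,0],[1,0,0,0,0]]]}}

```text
clock: 11.52
position: [579.4, 266.3, 130.1]
ee_rot: [0.999, 0.036, -0.001, 0.0]
contact_force: [0.4, -0.1, 0.0]
gripper_width: 41.3
grasp_force: 60.9
```

```bash
python3 - <<'E'
from h import *
st(); im,P=cloud('wrist'); save(im,'w4.png')
E
```

```text
t11.5 pos [579.4 266.3 130.1] yaw -85.9 w 41.3 g 60.9 F [ 0.4 -0.1  0. ] j [ 39.  28.  -5.  -0. -57.  55.]
```

View pics/w4.png

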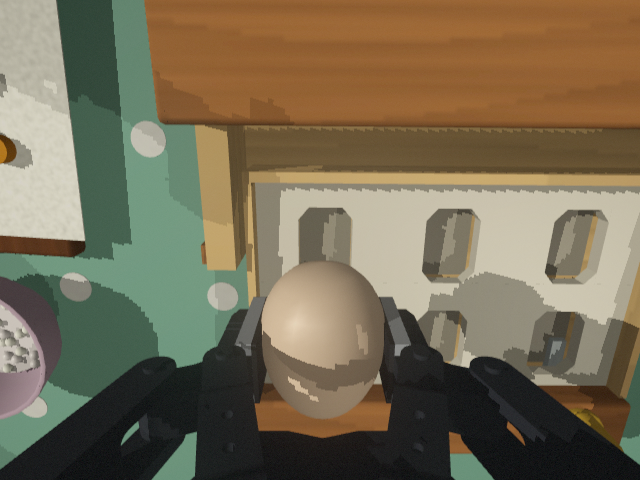

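The white egg is held squarely, and dimple5 at (325,240) is centred in column with it. Lowering now.

Request:
{"method": "drive_tool", "body": {"plan": [[[1,0,-1.5,-30,-0.3],[1,0,0,-30,0],[1,0,0,-20,0],[1,0,0,-9,0],[1,0,0,-5,0],[1,0,0,0,0],[1,0,0,0,0]]]}}

```text
clock: 12.15
position: [580.6, 262.2, 38.6]
ee_rot: [1.0, 0.031, 0.001, -0.0]
contact_force: [1.1, -1.0, 1.5]
gripper_width: 41.3
grasp_force: 61.6
```

Request:
{"method": "drive_tool", "body": {"plan": [[[1,-1,2,-2,0.3],[1,0,0,-2,0],[1,0,0,0,0],[1,0,0,0,0]]]}}

```text
clock: 12.48
position: [581.4, 263.0, 38.4]
ee_rot: [0.999, 0.035, 0.002, 0.001]
contact_force: [1.0, -9.9, 16.4]
gripper_width: 41.4
grasp_force: 74.7
```

```bash
python3 - <<'E'
from h import *
m=camera_model('wrist'); M=np.array(m['mount'])
Rz=np.array([0.999,0.036,-0.001,0.0]); R=Ro.from_quat(Rz).as_matrix(); o=R@M[:3,3]+[579.4,266.3,130.1]
def hit(u,v,z):
    d=R@M[:3,:3]@np.array([(u-m['cx'])/m['fx'],(v-m['cy'])/m['fy'],1]); return (o+d*(z-o[2])/d[2]).round(1)
print(hit(325.5,241,40),hit(452,246,40),hit(576.5,247,40),'wall in',hit(254,240,53))
st(); im,P=cloud('wrist'); save(im,'w5.png')
E
```

```text
[583.3 265.3  40. ] [585.7 184.3  40. ] [590.7 104.7  40. ] wall in [585.  308.7  53. ]
t12.5 pos [581.4 263.   38.4] yaw -86.0 w 41.4 g 74.7 F [ 1.  -9.9 16.4] j [ 39.  34. -11.   0. -45.  55.]
```

View pics/w5.png

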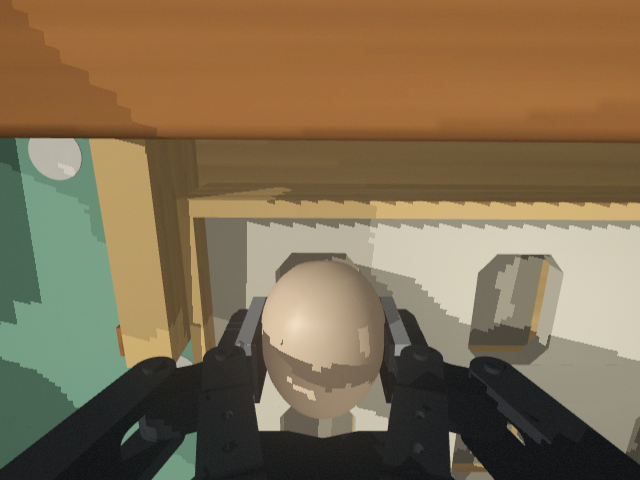

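The left finger is resting on the tray's side wall (200,340). I take this egg to the middle dimple4 instead and will grip the outer ones higher.

Request:
{"method": "drive_tool", "body": {"plan": [[[1,0,-3,12,0],[1,0,0,20,0],[1,1.5,-25,0,0],[1,1.5,-25,0,0],[1,1,-25,0,0],[1,0,0,0,0],[1,0,0,0,0]]]}}

```text
clock: 13.12
position: [582.8, 186.0, 65.8]
ee_rot: [0.999, 0.033, 0.0, -0.0]
contact_force: [0.5, 0.1, -0.5]
gripper_width: 41.7
grasp_force: 61.4
```

```bash
python3 - <<'E'
from h import *
st(); im,P=cloud('wrist'); save(im,'w6.png')
E
```

```text
t13.1 pos [582.8 186.   65.8] yaw -86.2 w 41.7 g 61.4 F [ 0.5  0.1 -0.5] j [ 33.  30. -13.  -0. -47.  61.]
```

View pics/w6.png

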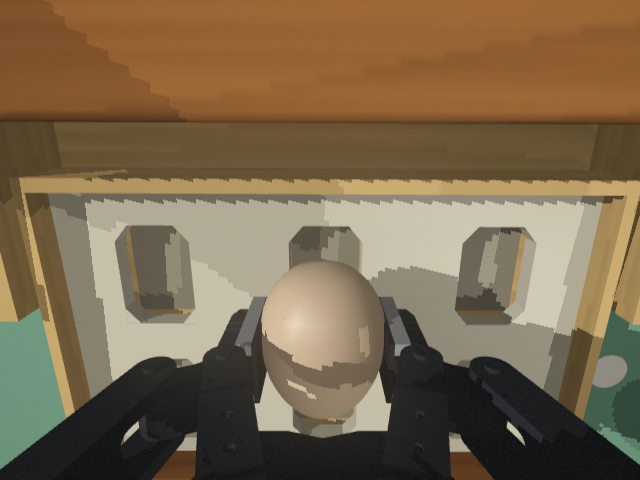

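```bash
cat >> h.py <<'E'
def hit(u,v,z):
    m=camera_model('wrist');M=np.array(m['mount']);s=read_state();R=Ro.from_quat(s['ee_rot']).as_matrix();o=R@M[:3,3]+s['position']
    d=R@M[:3,:3]@np.array([(u-m['cx'])/m['fx'],(v-m['cy'])/m['fy'],1]); return (o+d*(z-o[2])/d[2]).round(1)
E
python3 -c "
from h import *
print(camera_model('wrist')['cx'],camera_model('wrist')['fx'],hit(325,274,40),hit(155,274,40),hit(496,276,40),hit(323,340,87), hit(325,192,53))"
```

```text
322.4699992489849 384.7865326763828 [590.8 186.9  40. ] [585.4 267.6  40. ] [595.3 105.7  40. ] [584.2 187.4  87. ] [632.3 189.8  53. ]
```

```bash
python3 -c "
from h import *
print('hood edge now',hit(325,122,105))
im,P=cloud('wrist')
for v in (110,118,126,185,200,240,262): print(v,P[v,325].round(1),P[v,340].round(1))
P2=np.load('w2.npy')
# back wall of drawer: in w2 top wall
for v in (2,5,8,12,16,20): print(v,P2[v,322].round(1))
"
```

```text
hood edge now [659.9 192.  105. ]
110 [662.8 192.2 107.1] [663.1 188.4 107.4]
118 [660.9 192.1 106.5] [661.2 188.2 105.1]
126 [657.7 191.4  12.6] [658.2 184.1  13.2]
185 [635.3 190.   53.7] [635.9 184.   54.6]
200 [626.7 189.4  41.5] [627.3 182.8  42. ]
240 [603.5 187.7  26.5] [604.1 180.3  26.6]
262 [613.2 188.7  83.7] [592.1 179.3  25.8]
2 [631.6 188.3  55.9]
5 [630.  188.2  54.2]
8 [627.8 188.   54.4]
12 [627.5 188.1  44. ]
16 [625.3 187.9  41.2]
20 [622.1 187.7  42.3]
```

The drawer's back wall reads about 4 mm further in, so the wall contact nudged it. Dimple4 is now near (589.5, 186.5), and I correct by +6.5 mm in x.

Request:
{"method": "drive_tool", "body": {"plan": [[[1,6.5,0.5,0,0],[1,0,0,-14,0],[1,0,0,-10,0],[1,0,0,-4,0],[1,0,0,-2,0],[1,0,0,0,0],[1,0,0,0,0]]]}}

```text
clock: 13.8
position: [592.4, 188.7, 38.4]
ee_rot: [0.999, 0.036, 0.003, -0.0]
contact_force: [1.2, -2.0, 11.9]
gripper_width: 41.2
grasp_force: 68.0
```

The fingertips are touching the tray top, because the egg was gripped too low. I lift slightly and check before releasing.

Request:
{"method": "drive_tool", "body": {"plan": [[[1,0,0,4,0],[1,0,0,0,0],[1,0,0,0,0]]]}}

```text
clock: 14.05
position: [588.9, 187.8, 38.7]
ee_rot: [0.999, 0.035, -0.001, 0.0]
contact_force: [-0.2, -0.6, -1.7]
gripper_width: 41.0
grasp_force: 61.4
```

```bash
python3 -c "
from h import *
st(); im,P=cloud('wrist'); save(im,'w7.png')
for v in range(160,230,6): print(v,P[v,325].round(1))
"
```

```text
t14.1 pos [588.9 187.8  38.7] yaw -86.0 w 41.0 g 61.4 F [-0.2 -0.6 -1.7] j [ 33.  32. -13.  -0. -44.  61.]
160 [649.8 191.5  13.2]
166 [647.3 191.3  13.5]
172 [644.7 191.1  13.3]
178 [642.1 190.9  13.7]
184 [640.2 190.8  18.1]
190 [640.4 190.9  34.2]
196 [640.3 191.   45.7]
202 [640.  191.   54.7]
208 [638.1 190.9  55.5]
214 [635.8 190.7  54.5]
220 [630.2 190.3  41.1]
226 [627.8 190.1  40.9]
```

View pics/w7.png

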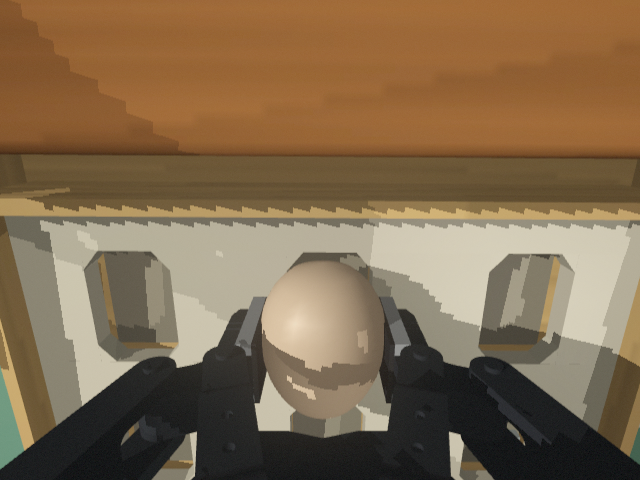

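```bash
python3 -c "
from h import *
print(hit(131,306,40),hit(527,309,40),hit(329,307.5,40))
im,P=cloud('wrist'); np.save('w7.npy',P)
Q=P[200:470].reshape(-1,3); K=Q[(Q[:,2]<33)&(Q[:,2]>20)&(Q[:,0]<625)]
for c in ((584,268),(595,106),(520,186)):
    k=K[np.hypot(*(K[:,:2]-c).T)<32]; print(c,len(k),k.min(0).round(),k.max(0).round())
"
```

```text
[588.2 267.   40. ] [598.  104.7  40. ] [593.1 185.9  40. ]
(584, 268) 6650 [558. 253.  24.] [609. 288.  33.]
(595, 106) 6591 [568.  84.  23.] [620. 117.  33.]
(520, 186) 1386 [512. 164.  24.] [533. 199.  33.]
```

Request:
{"method": "drive_tool", "body": {"plan": [[[1,4,-1.7,1,0],[1,0,0,0,0],[1,0,0,0,0],[-0.3,0,0,0,0],[-0.3,0,0,0,0],[-0.3,0,0,0,0],[-0.3,0,0,20,0],[-0.3,0,0,35,0],[-0.3,0,0,35,0],[-0.3,0,0,35,0],[-0.3,0,0,35,0],[-0.3,0,0,0,0]]]}}

```text
clock: 15.15
position: [597.3, 187.2, 209.5]
ee_rot: [0.999, 0.035, 0.008, -0.003]
contact_force: [1.0, 0.1, 1.6]
gripper_width: 55.5
grasp_force: 0.0
```

```bash
cat > tray.py <<'E'
from h import *
st(); im,P=cloud('wrist'); np.save('tray.npy',P)
import sys
if len(sys.argv)>1: save(im,sys.argv[1])
Q=P.reshape(-1,3); Q=Q[np.isfinite(Q).all(1)]
K=Q[(Q[:,2]>90)&(Q[:,2]<102)&(Q[:,0]<530)&(Q[:,1]<110)&(Q[:,1]>60)]
if len(K)>20: print('wing',cv2.minAreaRect(K[:,:2].astype(np.float32)))
# dimple hollows and eggs by drawer coordinates
B=Q[(abs(Q[:,2]-54)<2.5)&(Q[:,1]>160)&(Q[:,1]<215)&(Q[:,0]>610)&(Q[:,0]<650)]
if len(B): print('backwall x',np.percentile(B[:,0],[3,97]).round(1))
base=np.array([590,186]) if not len(B) else np.array([np.percentile(B[:,0],3)-43,186])
ca,sa=np.cos(np.radians(3.8)),np.sin(np.radians(3.8))
for n,(a,b) in {0:(-70,-80),1:(-70,0),2:(-70,80),3:(0,-80),4:(0,0),5:(0,80)}.items():
    c=base+[a*ca-b*sa,a*sa+b*ca]; k=Q[np.hypot(*(Q[:,:2]-c).T)<38]
    lo=k[(k[:,2]<33)&(k[:,2]>18)]; hi=k[k[:,2]>58]
    if len(hi)>150 and n!=0: print(n,'EGG',fit_egg(Q,c,55,36,47).tolist(),'top %.1f'%np.percentile(hi[:,2],99))
    elif len(lo)>50: print(n,'hollow',lo[:,:2].min(0).round(),lo[:,:2].max(0).round(),'ctr',((np.percentile(lo[:,:2],2,axis=0)+np.percentile(lo[:,:2],98,axis=0))/2).round(1))
E
python3 tray.py w8.png
```

```text
t15.2 pos [597.3 187.2 209.5] yaw -85.9 w 55.5 g 0.0 F [1.  0.1 1.6] j [ 32.  23.  -2.   0. -64.  62.]
backwall x [621.2 641.2]
0 hollow [511.  82.] [547. 116.] ctr [530.3  99.3]
1 EGG [472.8, 179.2, 93.5, -10.3, 4.8, 3080.0] top 63.0
2 EGG [506.6, 219.6, 133.0, 7.7, 2.7, 711.0] top 63.5
3 EGG [583.5, 106.2, 0.0, 0.0, nan, 0.0] top 296.4
4 EGG [595.6, 186.5, 3.8, -0.5, 0.7, 3135.0] top 297.7
5 EGG [572.9, 265.8, 0.0, 0.0, nan, 0.0] top 297.5
  return _methods._mean(a, axis=axis, dtype=dtype,
  ret = ret.dtype.type(ret / rcount)
```

Egg 1 is seated in dimple4 (yaw 3.8°, height right), which fixes the dimple grid. Next is the brown egg, gripped higher, for dimple1.

Request:
{"method": "drive_tool", "body": {"plan": [[[-0.55,-1.7,-35.3,0,3.1],[-0.55,-1.7,-35.3,0,3.1],[-0.55,-1.7,-35.3,0,3.1],[-0.55,-1.7,-35.3,0,3.1],[-0.55,-1.7,-35.3,0,3.1],[-0.55,-1.7,-35.3,0,3.1],[-0.55,-1.7,-35.3,0,3.1],[-0.55,-1.7,-35.3,0,3.1],[-0.55,-1.7,-35.3,0,3.1],[-0.55,-1.7,-35.3,0,3.1],[-0.55,0,0,0,0],[-0.55,0,0,0,0]]]}}

```text
clock: 16.2
position: [575.3, -168.9, 198.8]
ee_rot: [0.954, 0.299, -0.001, -0.001]
contact_force: [0.0, 0.3, 0.2]
gripper_width: 66.2
grasp_force: 0.0
```

```bash
sed -i 's/k\[:,2\]>58\]/(k[:,2]>58)\&(k[:,2]<85)]/; s/base=np.array.*/base=np.array([595.6,186.5])/' tray.py; python3 egg.py 580 -166
```

```text
t16.2 pos [ 575.3 -168.9  198.8] yaw -55.3 w 66.2 g 0.0 F [0.  0.3 0.2] j [ -1.  21.  -6.  -0. -63. 126.]
egg [580.3, -164.6, 32.4, -0.1, 0.6, 2891.0]
shift [4.7 3.1] turn -2.4 down to 5: -194.0
```

Request:
{"method": "drive_tool", "body": {"plan": [[[-0.55,4.8,3.8,0,-2.4],[-0.55,0,0,-35,0],[-0.55,0,0,-35,0],[-0.55,0,0,-35,0],[-0.55,0,0,-35,0],[-0.55,0,0,-30,0],[-0.55,0,0,-18,0],[-0.55,0,0,0,0],[-0.55,0,0,0,0],[1,0,0,0,0],[1,0,0,0,0],[1,0,0,0,0],[1,0,0,0,0],[1,0,0,0,0]]]}}

```text
clock: 17.42
position: [582.8, -163.2, 14.6]
ee_rot: [0.96, 0.281, 0.002, 0.001]
contact_force: [-0.4, 1.8, 6.5]
gripper_width: 40.6
grasp_force: 61.2
```

Request:
{"method": "drive_tool", "body": {"plan": [[[-0.2,0,0,0,0],[-0.2,0,0,0,0],[-0.2,-1.5,-1,-3,0],[-0.2,0,0,0,0],[1,0,0,0,0],[1,0,0,0,0],[1,0,0,0,0],[1,0,0,0,0],[1,0,0,10,0],[1,0,0,35,0],[1,0,0,40,0],[1,0,0,40,0],[1,0,0,0,0]]]}}

```text
clock: 18.5
position: [585.0, -165.3, 144.3]
ee_rot: [0.96, 0.281, 0.008, 0.004]
contact_force: [1.7, 0.2, 1.2]
gripper_width: 40.8
grasp_force: 60.9
```

```bash
cat > held.py <<'E'
# pose of the egg held in the gripper, in tool frame via wrist depth
from h import *
st(); im,P=cloud('wrist'); s=read_state()
T=(P.reshape(-1,3)-s['position'])@Ro.from_quat(s['ee_rot']).as_matrix()
T=T[np.isfinite(T).all(1)]; K=T[(abs(T[:,0])<40)&(abs(T[:,1])<17)&(T[:,2]<0)&(T[:,2]>-60)]
f=lambda p:(np.sqrt(((K[:,0]-p[0])/30)**2+((K[:,1]-p[1])/22.5)**2+((K[:,2]-p[2])/22.5)**2)-1)*25
r=least_squares(f,[0,0,-15],loss='soft_l1'); print('held egg in tool frame',r.x.round(1),'n',len(K),'rms %.1f'%np.sqrt(np.mean(r.fun**2)))
E
python3 held.py
```

```text
t18.5 pos [ 585.  -165.3  144.3] yaw -57.3 w 40.8 g 60.9 F [1.7 0.2 1.2] j [ -0.  24. -10.   0. -55. 123.]
held egg in tool frame [  2.6   1.5 -17.2] n 12875 rms 0.6
```

Request:
{"method": "drive_tool", "body": {"plan": [[[1,-6.2,34.8,0,-2.9],[1,-6.2,34.8,0,-2.9],[1,-6.2,34.8,0,-2.9],[1,-6.2,34.8,0,-2.9],[1,-6.2,34.8,0,-2.9],[1,-6.2,34.8,0,-2.9],[1,-6.2,34.8,0,-2.9],[1,-6.2,34.8,0,-2.9],[1,-6.2,34.8,0,-2.9],[1,-6.2,34.8,0,-2.9],[1,0,0,0,0],[1,0,0,0,0],[1,0,0,0,0]]]}}

```text
clock: 19.63
position: [516.8, 183.3, 133.5]
ee_rot: [1.0, 0.031, -0.001, 0.0]
contact_force: [0.7, -0.0, -0.6]
gripper_width: 40.6
grasp_force: 61.0
```

```bash
python3 held.py; python3 tray.py
```

```text
t19.6 pos [516.8 183.3 133.5] yaw -86.4 w 40.6 g 61.0 F [ 0.7 -0.  -0.6] j [ 36.  20. -18.  -0. -52.  57.]
held egg in tool frame [  0.8  -1.2 -13.3] n 12924 rms 0.6
t19.7 pos [517.1 182.8 133.7] yaw -86.5 w 40.8 g 61.0 F [ 0.1  0.4 -0.3] j [ 36.  20. -18.  -0. -52.  57.]
wing ((483.71893310546875, 90.01069641113281), (22.2281436920166, 11.691366195678711), 2.9025235176086426)
backwall x [633.5 641. ]
0 hollow [499.  81.] [550. 116.] ctr [525.   98.5]
1 hollow [503. 163.] [545. 200.] ctr [525.1 181.6]
2 hollow [490. 247.] [540. 282.] ctr [514.8 264.5]
3 hollow [572.  85.] [623. 120.] ctr [597.6 103. ]
4 EGG [595.9, 186.3, 3.8, -0.5, 0.7, 7159.0] top 77.6
5 hollow [562. 252.] [613. 286.] ctr [587.3 269. ]
```

Request:
{"method": "drive_tool", "body": {"plan": [[[1,7.8,-1.2,-20,0.3],[1,0,0,-30,0],[1,0,0,-25,0],[1,0,0,-10,0],[1,0,0,-4,0],[1,0,0,0,0],[1,0,0,0,0],[1,0,0,0,0]]]}}

```text
clock: 20.4
position: [526.6, 183.0, 46.8]
ee_rot: [0.999, 0.034, 0.002, -0.001]
contact_force: [-0.0, -0.6, -0.4]
gripper_width: 40.8
grasp_force: 61.1
```

Request:
{"method": "drive_tool", "body": {"plan": [[[1,-1,-1,-2,0],[1,0,0,-1.5,0],[1,0,0,0,0],[1,0,0,0,0]]]}}

```text
clock: 20.73
position: [525.6, 182.0, 43.7]
ee_rot: [0.999, 0.034, 0.002, -0.001]
contact_force: [-1.0, -1.3, 5.4]
gripper_width: 40.8
grasp_force: 62.0
```

Request:
{"method": "drive_tool", "body": {"plan": [[[-0.3,0,0,0,0],[-0.3,0,0,0,0],[-0.3,0,0,0,0],[-0.3,0,0,20,0],[-0.3,0,0,35,0],[-0.3,0,0,35,0],[-0.3,0,0,35,0],[-0.3,0,0,30,0],[-0.3,0,0,0,0],[-0.3,0,0,0,0]]]}}

```text
clock: 21.57
position: [525.1, 182.0, 198.7]
ee_rot: [0.999, 0.034, 0.002, -0.001]
contact_force: [0.3, 0.4, -0.3]
gripper_width: 55.9
grasp_force: 0.0
```

```bash
python3 tray.py
```

```text
t21.6 pos [525.1 182.  198.7] yaw -86.1 w 55.9 g 0.0 F [ 0.3  0.4 -0.3] j [ 36.  17. -12.  -0. -61.  58.]
wing ((474.3618469238281, 89.1889419555664), (43.065147399902344, 12.633484840393066), 2.553762197494507)
backwall x [634.7 642. ]
0 hollow [501.  83.] [551. 116.] ctr [526.6  99.5]
1 EGG [525.2, 182.1, 3.2, -0.4, 1.0, 3477.0] top 77.4
2 hollow [491. 247.] [541. 282.] ctr [516.3 264.1]
3 hollow [573.  86.] [624. 121.] ctr [598.4 103.8]
4 EGG [597.0, 186.4, 3.9, -0.4, 0.7, 4155.0] top 77.8
5 hollow [563. 251.] [614. 286.] ctr [588.3 268.5]
```

Two eggs are seated. Next, the right tan egg.

Request:
{"method": "drive_tool", "body": {"plan": [[[-0.55,5.3,-37.3,0,-1.2],[-0.55,5.3,-37.3,0,-1.2],[-0.55,5.3,-37.3,0,-1.2],[-0.55,5.3,-37.3,0,-1.2],[-0.55,5.3,-37.3,0,-1.2],[-0.55,5.3,-37.3,0,-1.2],[-0.55,5.3,-37.3,0,-1.2],[-0.55,5.3,-37.3,0,-1.2],[-0.55,5.3,-37.3,0,-1.2],[-0.55,5.3,-37.3,0,-1.2],[-0.55,5.3,-37.3,0,-1.2],[-0.55,5.3,-37.3,0,-1.2],[-0.55,5.3,-37.3,0,-1.2],[-0.55,0,0,0,0],[-0.55,0,0,0,0],[-0.55,0,0,0,0]]]}}

```text
clock: 22.95
position: [592.3, -303.2, 194.4]
ee_rot: [0.995, -0.103, -0.002, -0.001]
contact_force: [-0.3, 0.3, -0.3]
gripper_width: 66.0
grasp_force: 0.0
```

```bash
python3 egg.py 595 -304; python3 -c "
from h import *
im,P=cloud('wrist'); print(fit_egg(P,(516,-425)).tolist())"
```

```text
t22.9 pos [ 592.3 -303.2  194.4] yaw -101.8 w 66.0 g 0.0 F [-0.3  0.3 -0.3] j [-13.  28.   4.  -0. -67.  91.]
egg [595.8, -302.4, 166.2, -0.0, 0.7, 2909.0]
shift [3.1 0.2] turn -2.1 down to 5: -190.2
[516.8, -424.4, 175.9, -0.1, 0.6, 2813.0]
```

Request:
{"method": "drive_tool", "body": {"plan": [[[-0.55,3.2,0.6,0,-2.1],[-0.55,0,0,-35,0],[-0.55,0,0,-35,0],[-0.55,0,0,-35,0],[-0.55,0,0,-35,0],[-0.55,0,0,-28,0],[-0.2,0,0,-17,0],[-0.2,0,0,0,0],[-0.2,0,0,0,0],[1,0,0,0,0],[1,0,0,0,0],[1,0,0,0,0],[1,0,0,0,0],[1,0,0,10,0],[1,0,0,35,0],[1,0,0,40,0],[1,0,0,40,0],[1,0,0,0,0],[1,0,0,0,0],[1,0,0,0,0]]]}}

```text
clock: 24.72
position: [596.0, -302.7, 137.2]
ee_rot: [0.993, -0.121, 0.0, -0.0]
contact_force: [-0.4, 0.2, -1.0]
gripper_width: 40.8
grasp_force: 61.6
```

```bash
python3 held.py
```

```text
t24.7 pos [ 596.  -302.7  137.2] yaw -103.9 w 40.8 g 61.6 F [-0.4  0.2 -1. ] j [-13.  30.  -0.  -0. -60.  89.]
held egg in tool frame [ -1.5  -0.9 -10. ] n 11820 rms 0.7
```

Request:
{"method": "drive_tool", "body": {"plan": [[[1,-0.2,37.9,0,1.2],[1,-0.2,37.9,0,1.2],[1,-0.2,37.9,0,1.2],[1,-0.2,37.9,0,1.2],[1,-0.2,37.9,0,1.2],[1,-0.2,37.9,0,1.2],[1,-0.2,37.9,0,1.2],[1,-0.2,37.9,0,1.2],[1,-0.2,37.9,0,1.2],[1,-0.2,37.9,0,1.2],[1,-0.2,37.9,0,1.2],[1,-0.2,37.9,0,1.2],[1,-0.2,37.9,0,1.2],[1,-0.2,37.9,0,1.2],[1,-0.2,37.9,0,1.2],[1,0,0,0,0],[1,0,0,0,0],[1,0,0,0,0]]]}}

```text
clock: 26.27
position: [592.5, 265.0, 134.9]
ee_rot: [0.999, 0.036, -0.002, 0.001]
contact_force: [-0.4, -0.6, -1.4]
gripper_width: 40.9
grasp_force: 61.6
```

```bash
python3 held.py; python3 tray.py
```

```text
t26.3 pos [592.5 265.  134.9] yaw -85.8 w 40.9 g 61.6 F [-0.4 -0.6 -1.4] j [ 38.  29.  -3.  -0. -58.  56.]
held egg in tool frame [-2.1 -1.2 -8.3] n 11773 rms 0.7
t26.3 pos [592.8 264.4 135.4] yaw -85.9 w 40.9 g 61.6 F [-0.6 -1.  -1.2] j [ 38.  29.  -3.  -0. -58.  56.]
backwall x [616.2 642.4]
0 hollow [498.  80.] [549. 111.] ctr [523.   95.1]
1 EGG [525.2, 183.6, 179.8, 0.2, 0.6, 1955.0] top 76.4
3 hollow [571.  84.] [622. 115.] ctr [596.   99.6]
4 EGG [596.4, 186.3, 4.9, -0.5, 0.8, 5549.0] top 77.5
5 hollow [572. 248.] [610. 284.] ctr [592.5 266.1]
```

Request:
{"method": "drive_tool", "body": {"plan": [[[1,0.5,1,-25,-0.3],[1,0,0,-30,0],[1,0,0,-20,0],[1,0,0,-8,0],[1,0,0,-3,0],[1,0,0,0,0],[1,0,0,0,0],[1,0,0,0,0]]]}}

```text
clock: 27.03
position: [595.1, 267.0, 52.6]
ee_rot: [0.999, 0.034, 0.001, -0.001]
contact_force: [-0.7, 0.1, -1.4]
gripper_width: 40.6
grasp_force: 61.6
```

Request:
{"method": "drive_tool", "body": {"plan": [[[1,-2,-0.5,-3,0],[1,0,0,-2,0],[1,0,0,0,0],[1,0,0,0,0]]]}}

```text
clock: 27.37
position: [591.9, 266.2, 46.0]
ee_rot: [0.999, 0.034, 0.0, -0.0]
contact_force: [-0.8, -0.1, -0.4]
gripper_width: 40.8
grasp_force: 61.7
```

Request:
{"method": "drive_tool", "body": {"plan": [[[1,1,0,-1,0],[1,0,0,0,0],[-0.15,0,0,0,0],[-0.15,0,0,0,0],[-0.15,0,0,0,0],[-0.15,0,0,20,0],[-0.15,0,0,35,0],[-0.15,0,0,35,0],[-0.15,0,0,35,0],[-0.3,0,0,30,0],[-0.3,0,-40,0,0],[-0.3,0,-40,0,0],[-0.3,0,0,0,0],[-0.3,0,0,0,0]]]}}

```text
clock: 28.53
position: [592.9, 184.2, 199.9]
ee_rot: [0.999, 0.032, 0.0, -0.0]
contact_force: [-0.8, 0.3, 0.2]
gripper_width: 55.3
grasp_force: 0.0
```

```bash
python3 tray.py
```

```text
t28.5 pos [592.9 184.2 199.9] yaw -86.3 w 55.3 g 0.0 F [-0.8  0.3  0.2] j [ 32.  23.  -3.  -0. -64.  62.]
backwall x [624.6 643.9]
0 hollow [510.  82.] [550. 117.] ctr [530.6  99.5]
1 EGG [527.3, 182.6, 6.4, -0.3, 1.0, 2943.0] top 77.6
2 hollow [495. 248.] [539. 281.] ctr [518.1 264.7]
3 hollow [573.  87.] [624. 121.] ctr [598.2 104. ]
4 EGG [598.5, 186.6, 3.7, -0.5, 0.7, 3410.0] top 77.5
5 EGG [592.0, 266.9, 3.5, -0.2, 0.7, 3569.0] top 77.8
```

Three eggs are seated. Last is the left tan egg.

Request:
{"method": "drive_tool", "body": {"plan": [[[-0.55,-4.8,-38,0,-0.5],[-0.55,-4.8,-38,0,-0.5],[-0.55,-4.8,-38,0,-0.5],[-0.55,-4.8,-38,0,-0.5],[-0.55,-4.8,-38,0,-0.5],[-0.55,-4.8,-38,0,-0.5],[-0.55,-4.8,-38,0,-0.5],[-0.55,-4.8,-38,0,-0.5],[-0.55,-4.8,-38,0,-0.5],[-0.55,-4.8,-38,0,-0.5],[-0.55,-4.8,-38,0,-0.5],[-0.55,-4.8,-38,0,-0.5],[-0.55,-4.8,-38,0,-0.5],[-0.55,-4.8,-38,0,-0.5],[-0.55,-4.8,-38,0,-0.5],[-0.55,-4.8,-38,0,-0.5],[-0.55,0,0,0,0],[-0.55,0,0,0,0],[-0.55,0,0,0,0]]]}}

```text
clock: 30.17
position: [516.6, -421.3, 198.8]
ee_rot: [0.999, -0.036, -0.001, -0.0]
contact_force: [0.3, 0.6, -0.4]
gripper_width: 66.2
grasp_force: 0.0
```

```bash
python3 egg.py 517 -424 w9.png
```

```text
t30.2 pos [ 516.6 -421.3  198.8] yaw -94.1 w 66.2 g 0.0 F [ 0.3  0.6 -0.4] j [-25.  27.   4.  -0. -67. 111.]
egg [516.8, -424.5, 176.2, -0.1, 0.6, 2842.0]
shift [-0.1 -3.8] turn 0.3 down to 5: -194.2
```

Request:
{"method": "drive_tool", "body": {"plan": [[[-0.55,0,-3.5,0,0.3],[-0.55,0,0,-35,0],[-0.55,0,0,-35,0],[-0.55,0,0,-35,0],[-0.55,0,0,-35,0],[-0.55,0,0,-30,0],[-0.2,0,0,-18,0],[-0.2,0,0,0,0],[-0.2,0,0,0,0],[1,0,0,0,0],[1,0,0,0,0],[1,0,0,0,0],[1,0,0,0,0],[1,0,0,10,0],[1,0,0,35,0],[1,0,0,40,0],[1,0,0,40,0],[1,0,0,0,0],[1,0,0,0,0],[1,0,0,0,0]]]}}

```text
clock: 31.88
position: [515.7, -425.0, 137.2]
ee_rot: [0.999, -0.034, 0.0, -0.0]
contact_force: [-0.4, 1.0, -0.9]
gripper_width: 40.4
grasp_force: 62.4
```

```bash
python3 held.py
```

```text
t31.9 pos [ 515.7 -425.   137.2] yaw -93.9 w 40.4 g 62.4 F [-0.4  1.  -0.9] j [-26.  30.  -0.  -0. -60. 112.]
held egg in tool frame [-0.3 -0.6 -9.7] n 12025 rms 0.6
```

Request:
{"method": "drive_tool", "body": {"plan": [[[1,6.2,38,0,0.56],[1,6.2,38,0,0.56],[1,6.2,38,0,0.56],[1,6.2,38,0,0.56],[1,6.2,38,0,0.56],[1,6.2,38,0,0.56],[1,6.2,38,0,0.56],[1,6.2,38,0,0.56],[1,6.2,38,0,0.56],[1,6.2,38,0,0.56],[1,6.2,38,0,0.56],[1,6.2,38,0,0.56],[1,6.2,38,0,0.56],[1,6.2,38,0,0.56],[1,0,0,0,0],[1,0,0,0,0],[1,0,0,0,0]]]}}

```text
clock: 33.35
position: [601.9, 106.4, 135.0]
ee_rot: [0.999, 0.035, -0.002, 0.001]
contact_force: [0.5, -0.3, -1.8]
gripper_width: 40.8
grasp_force: 62.4
```

```bash
python3 held.py; python3 tray.py
```

```text
t33.4 pos [601.9 106.4 135. ] yaw -86.0 w 40.8 g 62.4 F [ 0.5 -0.3 -1.8] j [ 25.  25.  -9.  -0. -56.  69.]
held egg in tool frame [-0.8 -1.3 -8.1] n 11999 rms 0.6
t33.4 pos [602.1 105.7 135.4] yaw -86.0 w 40.6 g 62.4 F [ 0.9 -0.6 -0.4] j [ 25.  25.  -9.  -0. -56.  69.]
wing ((496.940673828125, 91.3960189819336), (1.5868494510650635, 8.242189407348633), 18.883487701416016)
backwall x [618.5 644.4]
1 EGG [527.4, 182.4, 8.8, 0.1, 0.7, 2479.0] top 77.3
2 EGG [505.2, 286.7, 23.9, 7.7, 3.9, 2935.0] top 62.4
3 hollow [586.  89.] [622. 124.] ctr [605.8 106.6]
4 EGG [598.5, 186.7, 3.0, -0.4, 0.8, 5639.0] top 77.6
5 EGG [591.8, 266.9, 1.4, -0.1, 0.7, 6518.0] top 77.8
```

Request:
{"method": "drive_tool", "body": {"plan": [[[1,0.5,0.5,-25,0],[1,0,0,-30,0],[1,0,0,-20,0],[1,0,0,-8,0],[1,0,0,-3,0],[1,-1,0,-3,0],[1,0,0,0,0],[1,0,0,0,0],[1,0,0,0,0]]]}}

```text
clock: 34.2
position: [603.3, 107.4, 49.0]
ee_rot: [0.999, 0.035, 0.001, -0.0]
contact_force: [0.7, 0.5, -0.4]
gripper_width: 40.6
grasp_force: 62.4
```

Request:
{"method": "drive_tool", "body": {"plan": [[[1,0,-0.5,-3,0],[1,0,0,0,0],[1,0,0,0,0],[-0.15,0,0,0,0],[-0.15,0,0,0,0],[-0.15,0,0,0,0],[-0.15,0,0,20,0],[-0.15,0,0,35,0],[-0.15,0,0,35,0],[-0.15,-30,20,35,0],[-0.3,-30,20,30,0],[-0.3,-30,20,0,0],[-0.3,0,0,0,0],[-0.3,0,0,0,0],[-0.3,0,0,0,0]]]}}

```text
clock: 35.45
position: [520.9, 161.1, 190.3]
ee_rot: [0.999, 0.035, -0.0, 0.0]
contact_force: [-0.4, -0.2, -0.4]
gripper_width: 55.1
grasp_force: 0.0
```

```bash
python3 tray.py w10.png
```

```text
t35.5 pos [520.9 161.1 190.3] yaw -86.0 w 55.1 g 0.0 F [-0.4 -0.2 -0.4] j [ 34.  16. -14.   0. -59.  60.]
wing ((487.9675598144531, 89.80879974365234), (23.98827362060547, 11.988393783569336), 4.745489597320557)
backwall x [638.8 646.2]
0 hollow [506.  83.] [557. 118.] ctr [531.1 100.4]
1 EGG [529.9, 182.6, 6.8, -0.3, 0.9, 3729.0] top 77.5
2 EGG [477.1, 258.7, 93.6, -12.4, 4.2, 2705.0] top 62.9
3 EGG [603.1, 106.9, 2.2, -0.6, 0.6, 4679.0] top 77.5
4 EGG [601.1, 186.7, 3.8, -0.4, 0.7, 4602.0] top 77.9
5 EGG [594.6, 267.0, 3.8, -0.2, 0.6, 4887.0] top 77.9
```

View pics/w10.png

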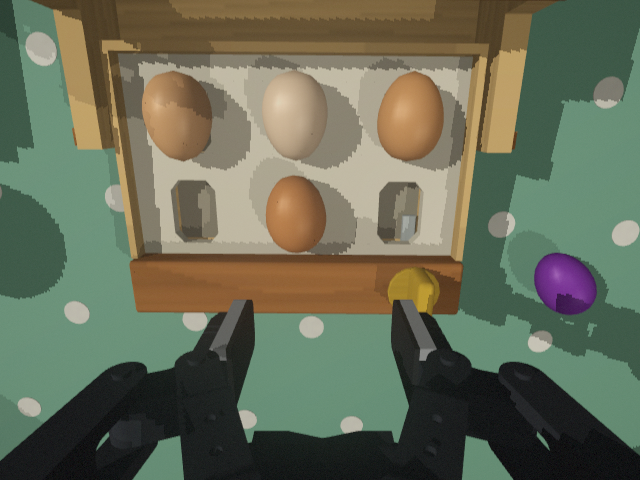

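All four eggs lie lengthwise in their dimples: (177,115), (295,115), (410,115) and (296,213). The purple egg (565,283) is untouched. Now I locate the knob before pinching.

Request:
{"method": "drive_tool", "body": {"plan": [[[0,-30,-25,0,0],[0,-30,-25,0,0],[0,-10,-22,0,0],[0,0,0,0,0],[0,0,0,0,0],[0,0,0,0,0]]]}}

```text
clock: 36.0
position: [452.0, 88.8, 190.2]
ee_rot: [0.999, 0.034, 0.0, 0.0]
contact_force: [1.2, 0.5, 0.1]
gripper_width: 42.8
grasp_force: 0.0
```

```bash
python3 tray.py 2>&1 | head -2
```

```text
t36.0 pos [452.   88.8 190.2] yaw -86.1 w 42.8 g 0.0 F [1.2 0.5 0.1] j [ 31.   8. -25.   0. -57.  62.]
wing ((478.068359375, 88.7353744506836), (43.35197830200195, 11.89913558959961), 3.623993396759033)
```

Request:
{"method": "drive_tool", "body": {"plan": [[[0,26,0,0,0],[0,0,0,-35,0],[0,0,0,-35,0],[0,0,0,-30,0],[0,0,0,-19,0],[0,0,0,0,0],[0,0,0,0,0],[1,0,0,0,0],[1,0,0,0,0],[1,0,0,0,0],[1,0,0,0,0],[1,0,0,0,0]]]}}

```text
clock: 37.05
position: [477.8, 88.4, 73.2]
ee_rot: [0.999, 0.035, 0.001, 0.0]
contact_force: [0.5, -5.5, 3.2]
gripper_width: 10.9
grasp_force: 59.3
```

Request:
{"method": "drive_tool", "body": {"plan": [[[1,2,0.1,0,0],[1,4,0.3,0,0],[1,6,0.4,0,0],[1,7,0.5,0,0],[1,8,0.5,0,0],[1,8,0.5,0,0],[1,8,0.5,0,0],[1,8,0.5,0,0],[1,8,0.5,0,0],[1,8,0.5,0,0],[1,8,0.5,0,0],[1,8,0.5,0,0],[1,8,0.5,0,0],[1,8,0.5,0,0],[1,8,0.5,0,0],[1,6,0.4,0,0],[1,5,0.3,0,0],[1,4,0.3,0,0],[1,2,0.1,0,0],[1,1,0,0,0]]]}}

```text
clock: 38.72
position: [603.0, 96.2, 73.2]
ee_rot: [0.999, 0.035, 0.001, 0.0]
contact_force: [-1.2, -4.4, 5.9]
gripper_width: 10.9
grasp_force: 59.6
```

Request:
{"method": "drive_tool", "body": {"plan": [[[1,1,0,0,0],[1,0,0,0,0],[1,0,0,0,0]]]}}

```text
clock: 38.97
position: [603.9, 96.2, 73.2]
ee_rot: [0.999, 0.035, 0.001, 0.0]
contact_force: [-0.8, -5.5, 5.7]
gripper_width: 11.2
grasp_force: 59.6
```

Request:
{"method": "drive_tool", "body": {"plan": [[[1,1.5,0.1,0,0],[1,1,0.1,0,0],[1,0,0,0,0],[1,0,0,0,0]]]}}

```text
clock: 39.3
position: [604.9, 96.3, 73.2]
ee_rot: [0.999, 0.035, -0.0, 0.0]
contact_force: [-4.5, -4.7, 8.9]
gripper_width: 10.7
grasp_force: 60.2
```

Request:
{"method": "drive_tool", "body": {"plan": [[[1,1,0.1,0,0],[1,0,0,0,0],[1,0,0,0,0]]]}}

```text
clock: 39.55
position: [605.0, 96.3, 73.2]
ee_rot: [0.999, 0.035, -0.001, 0.001]
contact_force: [-6.5, -4.3, 9.6]
gripper_width: 10.5
grasp_force: 60.4
```

Home: force builds with no further travel. Turning clockwise to lock.

Request:
{"method": "drive_tool", "body": {"plan": [[[1,0,0,0,-6],[1,0,0,0,-6],[1,0,0,0,-6],[1,0,0,0,-6],[1,0,0,0,-6],[1,0,0,0,-6],[1,0,0,0,-6],[1,0,0,0,-6],[1,0,0,0,-6],[1,0,0,0,-6],[1,0,0,0,-6],[1,0,0,0,-6],[1,0,0,0,-6],[1,0,0,0,-6],[1,0,0,0,-6],[1,0,0,0,-3],[1,0,0,0,0],[1,0,0,0,0]]]}}

```text
clock: 41.05
position: [603.9, 94.8, 73.2]
ee_rot: [0.715, -0.699, -0.0, 0.004]
contact_force: [-8.2, -7.9, 11.0]
gripper_width: 10.5
grasp_force: 62.3
```

```bash
python3 -c "
from h import *
st(); print(read_state()['wrist_torque'])"
```

```text
t41.0 pos [603.9  94.8  73.2] yaw -178.7 w 10.5 g 62.3 F [-8.2 -7.9 11. ] j [ 24.  29. -12.   0. -48. -23.]
[-2.17309935  2.14535713  1.09065678]
```

The stop torque (1.1 N m) has been reached. Release and inspect.

Request:
{"method": "drive_tool", "body": {"plan": [[[0,0,0,0,2],[0,0,0,0,0],[0,0,0,0,0],[0,0,0,0,0],[0,0,0,30,0],[0,0,0,40,0],[0,0,0,40,0],[0,0,0,40,0],[0,0,0,0,0],[0,0,0,0,0],[0,0,0,0,0]]]}}

```text
clock: 41.97
position: [606.1, 97.5, 221.1]
ee_rot: [0.725, -0.688, -0.0, -0.0]
contact_force: [-0.6, 0.2, -1.2]
gripper_width: 43.1
grasp_force: 0.0
```

```bash
python3 - <<'E'
from h import *
st(); im,P=cloud('wrist'); save(im,'w11.png')
Q=P.reshape(-1,3); Q=Q[np.isfinite(Q).all(1)]
K=Q[(Q[:,2]>90)&(Q[:,2]<102)&(np.hypot(Q[:,0]-604,Q[:,1]-97)<30)];print('wing',cv2.minAreaRect(K[:,:2].astype(np.float32)))
F=Q[(abs(Q[:,2]-60)<3)&(Q[:,0]<640)&(Q[:,1]>70)&(Q[:,1]<320)];print('block',cv2.minAreaRect(F[:,:2].astype(np.float32)))
for y in (120,150): 
  k=F[abs(F[:,1]-y)<3]; print(y,k[:,0].min(),k[:,0].max())
s,_=get_image('scene'); t,_=get_image('side')
save(np.hstack([cv2.resize(im[:330],(400,206)),cv2.resize(t[150:350,140:460],(400,250))[:206]]),'f_top.png')
a=np.vstack([np.hstack([cv2.resize(im,(400,300)),cv2.resize(t,(400,300))]),np.hstack([cv2.resize(s,(400,300)),cv2.resize(t[170:350,140:380],(400,300))])]); save(a,'final.png')
E
```

```text
t42.0 pos [606.1  97.5 221.1] yaw -177.0 w 43.1 g 0.0 F [-0.6  0.2 -1.2] j [ 24.  21.  -2.  -0. -67. -21.]
wing ((604.5493774414062, 96.46165466308594), (11.738122940063477, 43.45728302001953), 3.3129231929779053)
block ((607.3187255859375, 195.1387939453125), (61.87046432495117, 252.0205078125), 3.4954161643981934)
120 581.0052340852843 624.8263243970334
150 579.7484756979743 622.9316824252915
```

View pics/final.png

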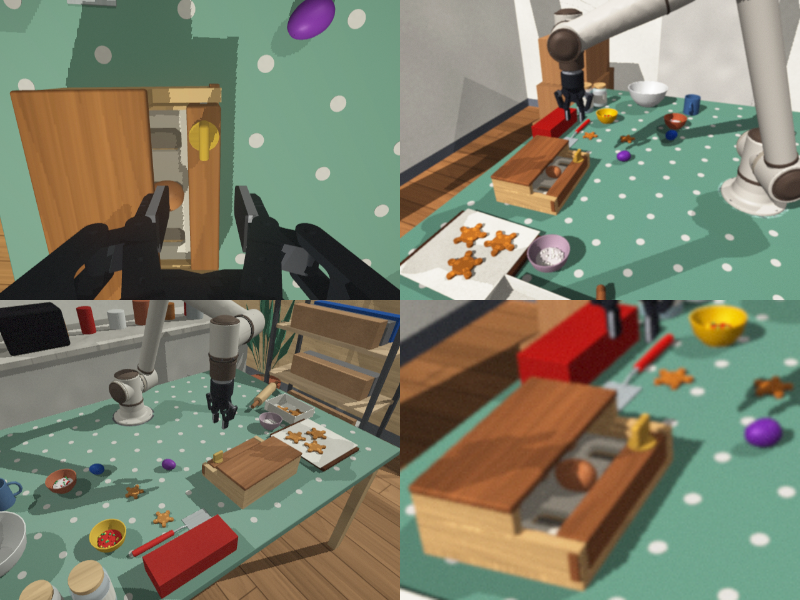

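The final views show the wing along the cabinet's y (3.3° against the cabinet's 3.8°, so locked) and the drawer flush. No eggs are left on the table, and the bowls, biscuits, spatula and decoy eggs are where they were.

```bash
python3 -c "
from bench import *
print(job_done())"
```

```text
the job is handed in; nothing more can be done
None
```

The job is handed in: all four eggs that were on the table lie lengthwise in dimples 1, 3, 4 and 5, the drawer is fully home, the wing knob is at its locked stop, and nothing else was moved.

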